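Load a vial rack into the autosampler so it trips the rack-present switch

TASK

Pick up the blue rack full of amber vials from the bench by its white handle, set it down in the empty bay of the autosampler and slide it back, fully home against the back stop, so that its end wall presses in the red-roller lever of the rack-present switch; let go and leave it there. Keep the rack upright, do not shift the rack already sitting in the other bay, and leave the empty rack on the bench where it is.

Things in the scene. Friction and masses are not known exactly. Their poses are not given: they have to be found in the camera images.
- vial_rack: The rack to load, on the bench: blue plastic, 130 mm long (its x), 80 mm wide (y), same at both ends, holding 32 amber vials with black caps (red centres). Origin: centre of its underside; z up. The end walls (x = +-65 mm) are plain upright faces 34 mm high; the caps end 40 mm above the underside. White handle over its middle (see point). 0.25 to 0.47 kg.
- rack_handle (a point): Middle of the vial rack's white handle bar, 70 mm above the rack's underside. The bar runs along the rack's x: 90 mm long, 14 mm wide across y (grip it there, from above), 20 mm tall. A post under it at each end (x = +-40 mm); below the bar 20 mm of free air down to the caps.
- empty_rack: The same blue rack with white handle but without vials (rows of dark holes), on the bench; not to be loaded. It and the vial rack swap places from start to start. Origin: centre of its underside, x along its length.
- parked_rack: A third such rack, full of amber vials, already home in the autosampler's other bay. Origin: centre of its underside, x along its length.
- bay_a: The empty bay on the autosampler's deck (left or right, it varies): aluminium channel, open to the front. Origin: underside of its floor plate, below the middle of a fully home rack. x points into the bay, z up. Level floor 6 mm above the origin, x = -119 to 95 mm. Guides 10 mm high, 87 mm apart from x = -54 to 65, flaring to 93 at x = -95. A home rack has its origin at (0, 0, 6) mm.
- stop_a (a point): Middle of the top front edge of the empty bay's grey back stop: its upright face is at x = 65 mm of the bay and 22 mm high above the bay's floor. The switch sits on top of it, up to 33 mm above the floor. Behind it, 39 mm past the face, stands the drive housing, 138 mm above the bench.
- bay_b: The occupied bay, of the same make and frame as the empty one, beside it on the same deck; the bays' middles are 115 mm apart across.
- autosampler: The grey sampler. Origin on the bench, x away from the robot, y left. The deck is 45 mm high and carries the bays (y = 90 and -25 mm). The needle arm is parked over the right end (y = -165 mm, +-17 mm wide, x from -47 mm to the housing), up to 213 mm above the bench: keep clear.
- roller_a (a point): Centre of the red roller (10 mm across, 8 mm high) at the tip of the empty bay's switch lever, 27 mm above the bay's floor. The steel lever, 34 mm long, turns about an upright pin on the back stop. At rest the roller stands out 12 mm in front of the stop's face: set the rack down 15 mm or more short of home, then slide it in.
- switch_a (a joint): Angle of the empty bay's switch lever, rad: 0 at rest (out), about 0.36 with a rack fully home, end of travel 0.41; the switch closes at about 0.25 (rack 4 mm short of home). A light spring, about 0.3 N at the roller, returns it.
- switch_b (a joint): The same for the occupied bay's lever, pressed in by the rack there (about 0.34).

How it is judged:
By the outcome, as a careful person would: the job done as asked, in the order asked, and still so for the second after the job is handed in, with the robot touching nothing.
It also fails if it takes over 42 s, if anything falls off the work surface, if the arm or the gripper's body presses on something with over 40 N, if the wrist force passes 120 N, or if a joint passes its speed limit or range.

ROBOT

A 6-joint arm with a two-finger parallel gripper is mounted at the origin on the work surface. World frame = base frame: x ahead of the robot, y to its left, z up, the work surface at z = 0. Lengths are in m, angles in rad, forces in N, time in s.
With the tool pointing down it reaches from about 0.275 to 0.775 m from the base axis. Payload 14.6 kg.
Tool frame: the origin (TCP) lies on the centre line of the jaws, within the pads' length; the fingertips stand 22 mm ahead of it and the grasp point (between the pads) lies 3 mm ahead of it; z points along the fingers, y is the line along which they close (so a half turn about z gives the same grasp; the last joint's range is limited). The gripper opens to 85 mm and grips with 20 to 120 N. Pads are 22 mm wide; open, the fingers measure 114 mm over their backs; the gripper's body (76 mm by 85 mm) begins 54 mm behind the grasp point. The pads swing forward as they close: fully open they stand 13 mm farther back than shut.
Start: joints at [-1.29, 0.263, -0.048, 1.259, 0, 1.415], TCP at [0.222, -0.476, 0.253] pointing down, gripper open.
Joint ranges: [-2.65, 2.65], [-0.89, 1.7], [-1.18, 1.37], [-2.13, 2.11], [-1.35, 1.29], [-3.14, 3.14]. Speed limits (rad/s): [1.89, 1.89, 2.57, 2.79, 3.14, 3.14].

INTERFACE

Orientations are given as a 3x3 rotation matrix whose columns are the frame's x, y, z axes.
In Python, from rig import bot gives the robot as it stands.
- The arm moves only by the shell command python3 -m handwheel 'ROWS'. ROWS is JSON, a list of rows, each an object of numbers: "x", "y", "z": the shift along the tool's x, y, z in cm; "wx", "wy", "wz": the turn, a rotation vector about the tool's x, y, z in degrees; "jaw": the closure, from 0 (fully open) to 1 (shut). In form: [{"x": .., "y": .., "z": .., "wx": .., "wy": .., "wz": .., "jaw": ..}, ...]. A call has 1 to 12 rows; each row shifts and turns the commanded pose from where the row before left it, along the tool's axes as they then stand; what a row does not reach is not made up. A row lasts 1/10 s, in which the tool goes at most 50 mm and 8.59 degrees, less where a joint would pass 70% of its speed; a pose out of reach is approached as far as the arm can. A call is refused whole if a number of a shift passes 5 or a number of a turn 8.59, either way. A call with a gripper value outside its range is refused whole. The fingers move at their own pace and stop on an object; the grip force is fixed at half the most. Time passes only in rows, so rows that do not move let the fingers close. It gives the time, the measured TCP pose, the force, the opening and the grip force at its end, in the units of the state.
- bot.get_state(): the state, without advancing time (a new reading comes with each control period).
- bot.grab_frame(name): name is "side" or "top" or "wrist"; returns the picture (400x640x3 uint8, red, green, blue); there is no depth.
- bot.camera_model(name): a dict with "fx", "fy", "cx", "cy" (pixels), "R" (3x3) and "t" (3): a world point X has camera coordinates R X + t. Camera axes: x right, y down, z forward; pixel columns grow to the right and rows downward; lengths in m; the calibration is good to about 2 mm. A picture is of the moment at which its call begins: read the wrist's pose just before it. camera_model takes no time and is no camera call; for the wrist camera it gives the pose at the moment of the call.
- bot.finish_job(): hands the job in; it is judged then, once.
The state is a dict: "time": time; "joints": joint angles; "joint_velocities": joint speeds; "tau": joint torques, N m; "tool_pos": TCP position; "tcp_rot": TCP orientation; "force": force on the tool from outside, world axes, zero at the start; "torque": the same for the moment, N m; "width": opening from 0.0 (shut) to 1.0 (fully open); "grip_force": force on a finger pad.
Only numpy, scipy, OpenCV 4.12 (cv2) and the standard library are available. Lean on these libraries where they do the work, as an engineer would, in place of code of your own. Each camera call takes 0.05 s, during which the arm holds its last target. There are 200 camera calls.

## Working session

There is one attempt and no reset: what is moved stays moved. The work goes in short steps, Python scripts to look and compute and a shell command to move; the robot and the scene stay as the last step left them, time stands still between calls to the robot, and variables do not carry over. Pictures are saved under pics/ and viewed, at most 10 in all, crops included, and the job is handed in when it is done.

```bash
ls; mkdir -p pics; python3 - <<'E'
from rig import bot
import cv2,numpy as np
np.set_printoptions(precision=4,suppress=True)
for n in ("top","side"):
    im=bot.grab_frame(n); cv2.imwrite(f"pics/{n}0.png",im[:,:,::-1])
    c=bot.camera_model(n); print(n,c)
s=bot.get_state(); print(s["time"],s["tool_pos"],s["tcp_rot"])
E
```

```text
pics
top {'fx': 426.1323290752312, 'fy': 426.1323290752312, 'cx': 320.147283542812, 'cy': 194.37950926988302, 'R': array([[-0.0251, -0.9995,  0.0196],
       [-0.9988,  0.0243, -0.0419],
       [ 0.0414, -0.0206, -0.9989]]), 't': array([0.028 , 0.5235, 0.9444])}
side {'fx': 374.0534141438874, 'fy': 374.0534141438874, 'cx': 316.8524919611171, 'cy': 194.3320083205907, 'R': array([[-0.9991, -0.0367, -0.0211],
       [-0.001 ,  0.5191, -0.8547],
       [ 0.0423, -0.8539, -0.5187]]), 't': array([0.5261, 0.0466, 0.781 ])}
0.1 [ 0.2216 -0.4757  0.2529] [[ 0.9065  0.4222 -0.0003]
 [ 0.4222 -0.9065  0.0009]
 [ 0.0001 -0.0009 -1.    ]]
```

View pics/top0.png

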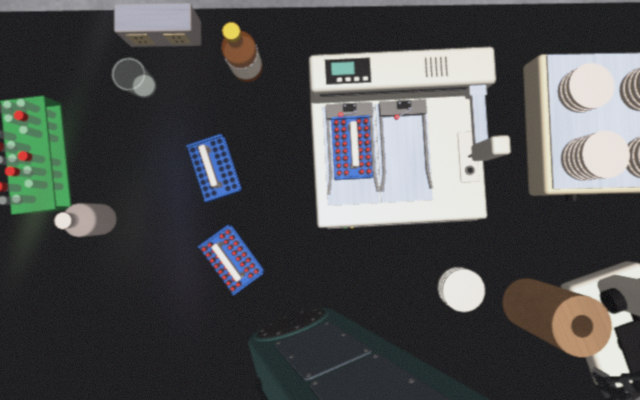

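View pics/side0.png

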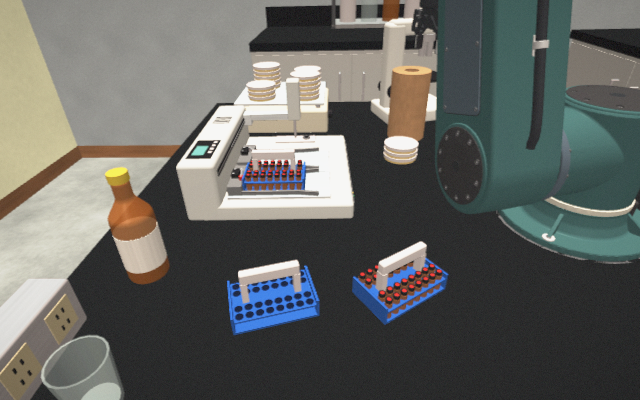

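The top view shows the vial rack at about (231,260) with its handle from (215,247) to (239,280). The empty rack is at (213,168) and the parked rack at (352,147). The empty bay is the right one, around (405,150), with its red roller near (397,117). The side view agrees: vial rack (400,280), empty rack (272,298).

```bash
cat > h.py <<'E'
from rig import bot
import cv2,numpy as np
np.set_printoptions(precision=4,suppress=True)
def ray(c,px,z):
    d=c["R"].T@np.array([(px[0]-c["cx"])/c["fx"],(px[1]-c["cy"])/c["fy"],1]); o=-c["R"].T@c["t"]
    return (o+d*(z-o[2])/d[2])[:2]
def proj(c,X):
    p=c["R"]@np.array(X)+c["t"]; return np.array([p[0]/p[2]*c["fx"]+c["cx"],p[1]/p[2]*c["fy"]+c["cy"]])
def blobs(m,a0):
    n,l,st,ce=cv2.connectedComponentsWithStats(m.astype(np.uint8))
    return [(cv2.minAreaRect(np.argwhere(l==i)[:,::-1].astype(np.float32)),st[i,4]) for i in range(1,n) if st[i,4]>=a0]
def axis(c,rect,z):
    b=cv2.boxPoints(rect); P=np.array([ray(c,p,z) for p in b]); e1,e2=P[1]-P[0],P[2]-P[1]
    e=e1 if np.linalg.norm(e1)>np.linalg.norm(e2) else e2
    if e[0]<0:e=-e
    return P.mean(0),np.degrees(np.arctan2(e[1],e[0])),np.linalg.norm(e1),np.linalg.norm(e2)
E
python3 - <<'E'
from h import *
im=cv2.imread("pics/top0.png").astype(int); c=bot.camera_model("top")
b,g,r=im[...,0],im[...,1],im[...,2]
for name,(x0,x1,y0,y1),z in (("vial",(195,268,222,298),.08),("empty",(182,245,130,205),.08),("parked",(328,376,112,184),.131)):
    w=np.zeros(b.shape,bool); w[y0:y1,x0:x1]=True
    m=w&(r>150)&(g>140)&(abs(r-b)<70)
    for k in blobs(m,60): print(name,"handle",k, axis(c,k[0],z))
    m=w&(b>90)&(b>r+40)
    pts=np.argwhere(m)[:,::-1].astype(np.float32); print(name,"blue",axis(c,cv2.minAreaRect(pts),z-.046))
w=np.zeros(b.shape,bool); w[105:125,380:425]=True
for k in blobs(w&(r>g+50)&(r>b+50),3): print("roller",k,ray(c,k[0][0],.078))
E
```

```text
vial handle (((225.81082153320312, 262.1351318359375), (43.24412155151367, 7.207353591918945), 54.46232223510742), np.int32(311)) (array([0.3865, 0.2139]), np.float64(34.43728094259529), np.float64(0.014685507773968496), np.float64(0.08896146368560817))
vial blue (array([0.3883, 0.2113]), np.float64(34.770014504165694), np.float64(0.08617037702516023), np.float64(0.1336198255379702))
empty handle (((207.39999389648438, 165.20001220703125), (42.37451934814453, 6.957010269165039), 71.56504821777344), np.int32(296)) (array([0.5874, 0.2488]), np.float64(17.41234219631283), np.float64(0.014353663291695727), np.float64(0.088388933205968))
empty blue (array([0.5884, 0.2462]), np.float64(17.00549197758736), np.float64(0.08607075739634534), np.float64(0.13372027524277683))
parked handle (((351.5, 147.5), (71.0, 47.0), 90.0), np.int32(710)) (array([ 0.6102, -0.0466]), np.float64(-1.748039337449367), np.float64(0.0931063617119122), np.float64(0.14085465847526077))
parked handle (((354.0953369140625, 143.02529907226562), (44.3509635925293, 7.42301607131958), 86.42366790771484), np.int32(331)) (array([ 0.6188, -0.052 ]), np.float64(1.9126913886614119), np.float64(0.01470073531592138), np.float64(0.0879573719020255))
parked blue (array([ 0.6181, -0.0507]), np.float64(1.2794555230430231), np.float64(0.08216757093997151), np.float64(0.13187389886658438))
roller (((396.0, 116.0), (4.0, 4.0), 90.0), np.int32(21)) [ 0.6826 -0.1475]
```

```bash
python3 - <<'E'
from h import *
im=cv2.imread("pics/top0.png")
cv2.imwrite("pics/crop.png",cv2.resize(im[40:235,305:500],None,fx=3,fy=3,interpolation=cv2.INTER_CUBIC))
E
```

```text
(no output)
```

View pics/crop.png

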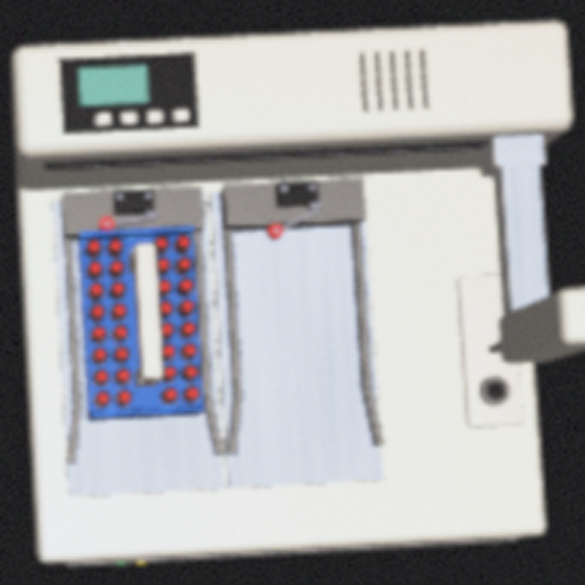

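The crop shows the empty right bay with its roller at crop (276,230). The stop's front edge runs from about (224,226) to (364,221), and the parked rack sits in the left bay. I'm moving above the vial rack at the present height.

```bash
python3 -m handwheel '[{"x":2.2,"y":-2.78},{"x":2.2,"y":-2.78},{"x":2.2,"y":-2.78},{"x":2.2,"y":-2.78},{"x":2.2,"y":-2.78},{"x":2.2,"y":-2.78},{"x":2.2,"y":-2.78},{"x":2.2,"y":-2.78},{"x":2.2,"y":-2.78},{"x":2.2,"y":-2.78},{"x":2.2,"y":-2.78},{"x":2.2,"y":-2.78}]'
python3 -m handwheel '[{"x":2.2,"y":-2.78},{"x":2.2,"y":-2.78},{"x":2.2,"y":-2.78},{"x":2.2,"y":-2.78},{"x":2.2,"y":-2.78},{"x":2.2,"y":-2.78},{"x":2.2,"y":-2.78},{"x":2.2,"y":-2.78,"wz":-4.8},{"wz":-4.8},{}]'
python3 - <<'E'
from h import *
s=bot.get_state(); c=bot.camera_model("wrist"); im=bot.grab_frame("wrist"); cv2.imwrite("pics/w1.png",im[:,:,::-1])
np.save("w1.npy",c,allow_pickle=True)
print(s["time"],s["tool_pos"],s["tcp_rot"],-c["R"].T@c["t"])
c=bot.camera_model("top")
q=lambda u,v,z: ray(c,(u/3+305,v/3+40),z)
for n,a,b,z in (("front",(43,562),(545,533),.045),("stopA",(224,227),(364,222),.073),("stopB",(66,233),(200,227),.073),("chanfront",(72,494),(382,480),.051)):
    A,B=q(*a,z),q(*b,z); d=A-B; print(n,A,B,np.degrees(np.arctan2(-d[0],d[1])))
E
```

```text
0.1 [ 0.2216 -0.4757  0.2529] [[ 0.9065  0.4222 -0.0003]
 [ 0.4222 -0.9065  0.0009]
 [ 0.0001 -0.0009 -1.    ]] [ 0.2915 -0.4413  0.3733]
front [0.4516 0.0193] [ 0.4632 -0.3447] 1.8203563122694524
stopA [ 0.6851 -0.1139] [ 0.6867 -0.2133] 0.8747343596600555
stopB [ 0.6832 -0.0022] [ 0.6855 -0.0969] 1.3966519540069133
chanfront [ 0.4998 -0.0026] [ 0.5044 -0.2258] 1.1656132748121588validation failed for argument at $[0]...
validation failed for argument at $[0]...
```

View pics/w1.png

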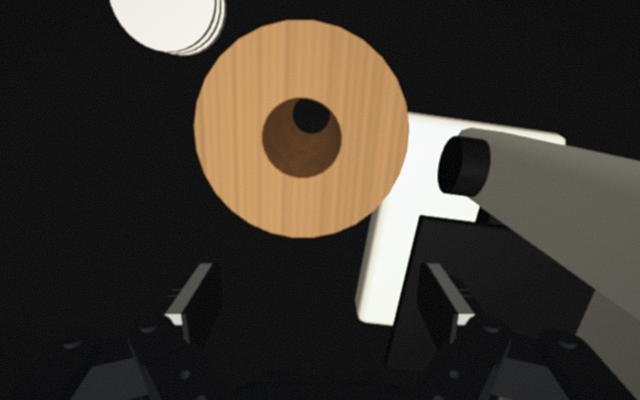

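The rows were refused because every field must be given. The wrist view shows a cardboard roll straight ahead at (302,130), so I'll check its height and position first.

```bash
python3 - <<'E'
from h import *
cw,ct=bot.camera_model("wrist"),bot.camera_model("top")
for z in (.1,.14,.18,.22,.26): print(z,ray(cw,(301,129),z),ray(ct,(582,326),z), ray(cw,(195,129),z))
E
```

```text
0.1 [ 0.2597 -0.4399] [ 0.2401 -0.5079] [ 0.2243 -0.3638]
0.14 [ 0.2644 -0.4401] [ 0.2514 -0.4828] [ 0.2341 -0.3751]
0.18 [ 0.2691 -0.4403] [ 0.2627 -0.4577] [ 0.2439 -0.3865]
0.22 [ 0.2737 -0.4406] [ 0.274  -0.4326] [ 0.2538 -0.3978]
0.26 [ 0.2784 -0.4408] [ 0.2853 -0.4075] [ 0.2636 -0.4092]
```

The roll's top is at about 0.21 m, centred near (0.273,-0.44). I'll rise 6 cm first, then cross.

```bash
python3 -m handwheel '[{"x":0,"y":0,"z":-3,"wx":0,"wy":0,"wz":0,"jaw":0},{"x":0,"y":0,"z":-3,"wx":0,"wy":0,"wz":0,"jaw":0},{"x":2.2,"y":-2.78,"z":0,"wx":0,"wy":0,"wz":0,"jaw":0},{"x":2.2,"y":-2.78,"z":0,"wx":0,"wy":0,"wz":0,"jaw":0},{"x":2.2,"y":-2.78,"z":0,"wx":0,"wy":0,"wz":0,"jaw":0},{"x":2.2,"y":-2.78,"z":0,"wx":0,"wy":0,"wz":0,"jaw":0},{"x":2.2,"y":-2.78,"z":0,"wx":0,"wy":0,"wz":0,"jaw":0},{"x":2.2,"y":-2.78,"z":0,"wx":0,"wy":0,"wz":0,"jaw":0},{"x":2.2,"y":-2.78,"z":0,"wx":0,"wy":0,"wz":0,"jaw":0},{"x":2.2,"y":-2.78,"z":0,"wx":0,"wy":0,"wz":0,"jaw":0},{"x":2.2,"y":-2.78,"z":0,"wx":0,"wy":0,"wz":0,"jaw":0},{"x":2.2,"y":-2.78,"z":0,"wx":0,"wy":0,"wz":0,"jaw":0}]'
```

```text
time: 1.35
tool_pos: [0.3036, -0.1296, 0.3133]
tcp_rot: [[0.907, 0.422, 0.0], [0.422, -0.907, -0.0], [0.0, 0.0, -1.0]]
force: [-0.0, -0.4, 0.2]
width: 0.998
grip_force: 0.0
```

```bash
python3 -m handwheel '[{"x":2.2,"y":-2.78,"z":0,"wx":0,"wy":0,"wz":0,"jaw":0},{"x":2.2,"y":-2.78,"z":0,"wx":0,"wy":0,"wz":0,"jaw":0},{"x":2.2,"y":-2.78,"z":0,"wx":0,"wy":0,"wz":0,"jaw":0},{"x":2.2,"y":-2.78,"z":0,"wx":0,"wy":0,"wz":0,"jaw":0},{"x":2.2,"y":-2.78,"z":0,"wx":0,"wy":0,"wz":0,"jaw":0},{"x":2.2,"y":-2.78,"z":0,"wx":0,"wy":0,"wz":0,"jaw":0},{"x":2.2,"y":-2.78,"z":0,"wx":0,"wy":0,"wz":0,"jaw":0},{"x":2.2,"y":-2.78,"z":0,"wx":0,"wy":0,"wz":-3.2,"jaw":0},{"x":2.2,"y":-2.78,"z":2,"wx":0,"wy":0,"wz":-3.2,"jaw":0},{"x":2.2,"y":-2.78,"z":2,"wx":0,"wy":0,"wz":-3.2,"jaw":0},{"x":0,"y":0,"z":2,"wx":0,"wy":0,"wz":0,"jaw":0},{"x":0,"y":0,"z":0,"wx":0,"wy":0,"wz":0,"jaw":0}]'
```

```text
time: 2.55
tool_pos: [0.3787, 0.2153, 0.2512]
tcp_rot: [[0.822, 0.569, -0.004], [0.569, -0.822, -0.001], [-0.004, -0.001, -1.0]]
force: [-0.4, -0.2, -0.0]
width: 0.999
grip_force: 0.0
```

```bash
python3 - <<'E'
from h import *
s=bot.get_state(); c=bot.camera_model("wrist"); im=bot.grab_frame("wrist")[:,:,::-1]; cv2.imwrite("pics/w2.png",im)
print(s["time"],s["tool_pos"],s["tcp_rot"],s["joints"])
im=im.astype(int);b,g,r=im[...,0],im[...,1],im[...,2]
for k in blobs((r>140)&(g>130)&(abs(r-b)<60),500): print(k,axis(c,k[0],.08))
E
```

```text
2.55 [0.3787 0.2153 0.2512] [[ 0.8224  0.5689 -0.0039]
 [ 0.5689 -0.8224 -0.0014]
 [-0.004  -0.0011 -1.    ]] [ 0.3294  0.1136 -0.2479  1.2134 -0.0001  2.8659]
(((576.0, 190.0), (234.0, 126.0), 90.0), np.int32(14366)) (array([0.4946, 0.0158]), np.float64(50.96009810788894), np.float64(0.10110312952593319), np.float64(0.22923038381249536))
(((323.9999694824219, 173.0), (15.999998092651367, 99.99998474121094), 0.0), np.int32(1594)) (array([0.3859, 0.2177]), np.float64(34.52234439168138), np.float64(0.09028005276594303), np.float64(0.013438750185001706))
```

View pics/w2.png

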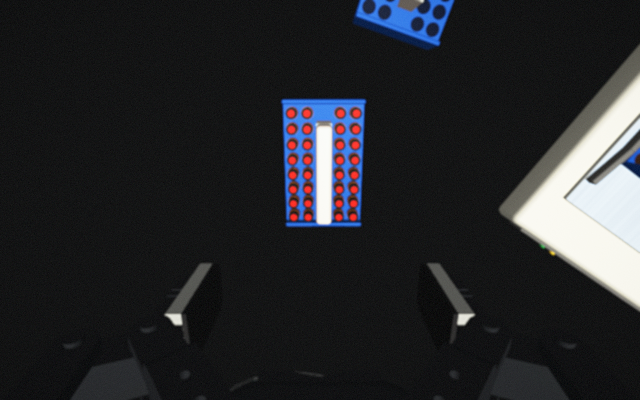

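The wrist view shows the handle bar at (324,173), upright in the image, so the tool is already aligned with it. I'll correct by x 0.7 and y 0.3, descend, close and check.

```bash
python3 -m handwheel '[{"x":0.7,"y":0.3,"z":2,"wx":0,"wy":0,"wz":0,"jaw":0},{"x":0,"y":0,"z":3,"wx":0,"wy":0,"wz":0,"jaw":0},{"x":0,"y":0,"z":3,"wx":0,"wy":0,"wz":0,"jaw":0},{"x":0,"y":0,"z":3,"wx":0,"wy":0,"wz":0,"jaw":0},{"x":0,"y":0,"z":2.5,"wx":0,"wy":0,"wz":0,"jaw":0},{"x":0,"y":0,"z":2,"wx":0,"wy":0,"wz":0,"jaw":0},{"x":0,"y":0,"z":1.5,"wx":0,"wy":0,"wz":0,"jaw":0},{"x":0,"y":0,"z":0.8,"wx":0,"wy":0,"wz":0,"jaw":0},{"x":0,"y":0,"z":0,"wx":0,"wy":0,"wz":0,"jaw":0},{"x":0,"y":0,"z":0,"wx":0,"wy":0,"wz":0,"jaw":0.4}]'
python3 -m handwheel '[{"x":0,"y":0,"z":0,"wx":0,"wy":0,"wz":0,"jaw":0.7},{"x":0,"y":0,"z":0,"wx":0,"wy":0,"wz":0,"jaw":0.7},{"x":0,"y":0,"z":0,"wx":0,"wy":0,"wz":0,"jaw":1},{"x":0,"y":0,"z":0,"wx":0,"wy":0,"wz":0,"jaw":1},{"x":0,"y":0,"z":0,"wx":0,"wy":0,"wz":0,"jaw":1},{"x":0,"y":0,"z":0,"wx":0,"wy":0,"wz":0,"jaw":1},{"x":0,"y":0,"z":0,"wx":0,"wy":0,"wz":0,"jaw":1}]'
```

```text
time: 3.6
tool_pos: [0.388, 0.2164, 0.0762]
tcp_rot: [[0.824, 0.567, 0.001], [0.567, -0.824, 0.0], [0.001, 0.0, -1.0]]
force: [1.3, -0.4, 0.4]
width: 0.858
grip_force: 0.0
time: 4.3
tool_pos: [0.3874, 0.2167, 0.0755]
tcp_rot: [[0.823, 0.568, 0.0], [0.568, -0.823, 0.001], [0.0, -0.0, -1.0]]
force: [-3.0, 2.9, 4.8]
width: 0.154
grip_force: 59.6
```

The handle is gripped (opening 0.154, about 13 mm; force 60 N). I'll lift 16 cm, carry to short of the empty bay and turn.

```bash
python3 -m handwheel '[{"x":0,"y":0,"z":-0.5,"wx":0,"wy":0,"wz":0,"jaw":1},{"x":0,"y":0,"z":-1.5,"wx":0,"wy":0,"wz":0,"jaw":1},{"x":0,"y":0,"z":-2,"wx":0,"wy":0,"wz":0,"jaw":1},{"x":0,"y":0,"z":-3,"wx":0,"wy":0,"wz":0,"jaw":1},{"x":0,"y":0,"z":-3,"wx":0,"wy":0,"wz":0,"jaw":1},{"x":0,"y":0,"z":-3,"wx":0,"wy":0,"wz":0,"jaw":1},{"x":0,"y":0,"z":-2,"wx":0,"wy":0,"wz":0,"jaw":1},{"x":0,"y":0,"z":-1,"wx":0,"wy":0,"wz":0,"jaw":1},{"x":0,"y":0,"z":0,"wx":0,"wy":0,"wz":0,"jaw":1}]'
python3 -m handwheel '[{"x":-0.2,"y":1.2,"z":0,"wx":0,"wy":0,"wz":0,"jaw":1},{"x":-0.4,"y":2.4,"z":0,"wx":0,"wy":0,"wz":0,"jaw":1},{"x":-0.7,"y":4,"z":0,"wx":0,"wy":0,"wz":0,"jaw":1},{"x":-0.7,"y":4,"z":0,"wx":0,"wy":0,"wz":0,"jaw":1},{"x":-0.7,"y":4,"z":0,"wx":0,"wy":0,"wz":0,"jaw":1},{"x":-0.7,"y":4,"z":0,"wx":0,"wy":0,"wz":0,"jaw":1},{"x":-0.7,"y":4,"z":0,"wx":0,"wy":0,"wz":0,"jaw":1},{"x":-0.7,"y":4,"z":0,"wx":0,"wy":0,"wz":0,"jaw":1},{"x":-0.7,"y":4,"z":0,"wx":0,"wy":0,"wz":0,"jaw":1},{"x":-0.7,"y":4,"z":0,"wx":0,"wy":0,"wz":0,"jaw":1},{"x":-0.6,"y":3.5,"z":0,"wx":0,"wy":0,"wz":0,"jaw":1},{"x":-0.4,"y":2.4,"z":0,"wx":0,"wy":0,"wz":0,"jaw":1}]'
python3 -m handwheel '[{"x":0,"y":0,"z":0,"wx":0,"wy":0,"wz":2,"jaw":1},{"x":0,"y":0,"z":0,"wx":0,"wy":0,"wz":4,"jaw":1},{"x":0,"y":0,"z":0,"wx":0,"wy":0,"wz":6,"jaw":1},{"x":0,"y":0,"z":0,"wx":0,"wy":0,"wz":6,"jaw":1},{"x":0,"y":0,"z":0,"wx":0,"wy":0,"wz":6,"jaw":1},{"x":0,"y":0,"z":0,"wx":0,"wy":0,"wz":5,"jaw":1},{"x":0,"y":0,"z":0,"wx":0,"wy":0,"wz":3,"jaw":1},{"x":0,"y":0,"z":0,"wx":0,"wy":0,"wz":1,"jaw":1},{"x":0,"y":0,"z":0,"wx":0,"wy":0,"wz":0,"jaw":1},{"x":0,"y":0,"z":0,"wx":0,"wy":0,"wz":0,"jaw":1}]'
python3 - <<'E'
from h import *
s=bot.get_state(); c=bot.camera_model("wrist"); im=bot.grab_frame("wrist")[:,:,::-1]; cv2.imwrite("pics/w3.png",im)
np.save("w3.npy",c,allow_pickle=True)
print(s["time"],s["tool_pos"],s["tcp_rot"],s["force"],s["joints"])
E
```

```text
time: 5.2
tool_pos: [0.3877, 0.2165, 0.2359]
tcp_rot: [[0.823, 0.567, 0.001], [0.567, -0.823, 0.0], [0.001, 0.0, -1.0]]
force: [0.7, 0.3, -4.2]
width: 0.152
grip_force: 59.0
time: 6.4
tool_pos: [0.5636, -0.1691, 0.2333]
tcp_rot: [[0.824, 0.566, -0.002], [0.566, -0.824, 0.001], [-0.002, -0.002, -1.0]]
force: [-0.2, 1.3, -4.8]
width: 0.152
grip_force: 59.2
time: 7.4
tool_pos: [0.5634, -0.1664, 0.2347]
tcp_rot: [[1.0, 0.029, -0.001], [0.029, -1.0, 0.0], [-0.001, -0.0, -1.0]]
force: [-0.1, -0.0, -4.2]
width: 0.153
grip_force: 59.5
7.4 [ 0.5634 -0.1664  0.2347] [[ 0.9996  0.0285 -0.0008]
 [ 0.0285 -0.9996  0.0003]
 [-0.0008 -0.0003 -1.    ]] [-0.1051 -0.0346 -4.2352] [-0.4258  0.3773  0.0724  1.2667 -0.      2.6873]
```

View pics/w3.png

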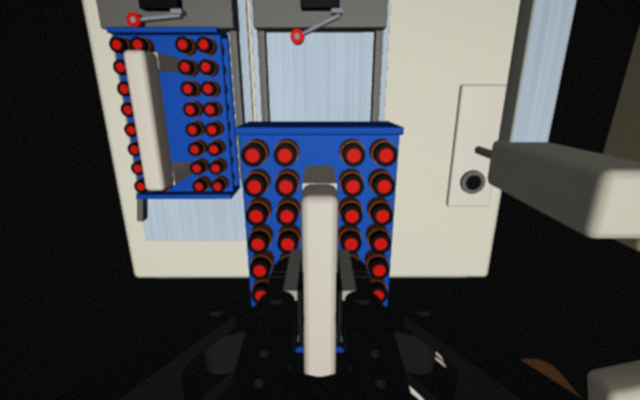

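The wrist view shows the rack hanging level and square, its front edge at v≈128 (u 238 to 402). The empty bay is ahead: guides at u≈268 and 376, stop edge at v≈29, roller at (297,37). I'll measure the offset.

```bash
python3 - <<'E'
from h import *
c=np.load("w3.npy",allow_pickle=True).item(); im=cv2.imread("pics/w3.png").astype(int)
g=im.sum(2)//3
for v in (45,70,95,110): print(v,"L",g[v,254:278],"R",g[v,366:392])
print("stop col320/350",g[18:42,330],g[18:42,355])
b=im[...,0]-im[...,2]
m=b[112:150,230:410]>50; print("rack end row v", [112+np.argmax(m[:,k]) for k in (30,60,90,120,150)], "cols@128", np.where(m[16])[0][[0,-1]]+230)
for v in (45,110):
    print(ray(c,(270,v),.061),ray(c,(373,v),.061))
E
```

```text
45 L [189 192 189 171 124 100 102 107 109 108  86  70 101 157 187 190 190 191
 197 194 191 191 189 192] R [191 188 190 187 190 190 172 120  68  77 103 109 111 108 105 114 138 173
 183 189 185 182 179 190 196 197]
70 L [178 189 194 191 171 131 100 104 102 107 110  98  70  91 147 183 193 190
 195 195 194 194 191 196] R [188 190 193 192 193 169 116  65  83 105 114 113 107 107 122 151 177 188
 187 186 186 190 196 198 200 197]
95 L [192 189 188 193 193 186 155 118 102 105 107 111  95  74  84 142 181 193
 189 193 195 194 194 196] R [188 192 193 192 170 113  71  87 109 110 112 108 108 133 165 183 189 187
 185 187 196 200 198 198 200 199]
110 L [191 194 189 189 192 192 174 138 104 101 103 107 109  91  69 102 161 186
 190 193 193 192 194 197] R [190 192 190 183 147  84  72  99 110 112 108 106 119 151 178 186 185 183
 189 196 201 202 198 201 198 201]
stop col320/350 [138 137 122  94  80  90 106 103  94  66  40  26  26  63 129 172 187 189
 187 187 186 188 188 187] [109 111 109 110 109 111 110 106  94  68  37  24  27  64 126 171 185 190
 190 188 187 189 190 188]
rack end row v [np.int64(126), np.int64(126), np.int64(125), np.int64(126), np.int64(126)] cols@128 [230 402]
[ 0.6745 -0.1226] [ 0.6768 -0.2043]
[ 0.6246 -0.1218] [ 0.6271 -0.2081]
```

```bash
python3 - <<'E'
from h import *
c=np.load("w3.npy",allow_pickle=True).item()
T=np.array([.5634,-.1664]); x=np.array([.9996,.0285]); y=np.array([.0285,-.9996])
f=lambda u,v,z:(lambda p:np.array([(p-T)@x,(p-T)@y])*1000)(ray(c,(u,v),z))
for v,l,r in ((45,264,375.5),(110,267,373)):
    a,b=f(l,v,.061),f(r,v,.061); print(v,a,b,"mid",(a+b)/2)
print("stop",f(330,27.5,.073),f(355,27.5,.073),"roller",f(297,36.5,.078))
print("rack end top",f(320,125.5,.193),"handle far end", f(319,185,.239))
m=bot.camera_model("top")
E
```

```text
45 [112.2541 -45.3599] [112.2879  43.0499] mid [112.271  -1.155]
110 [ 62.4    -45.3194] [62.4363 43.5115] mid [62.4182 -0.9039]
stop [122.8575   6.5072] [122.8645  25.2492] roller [116.0189 -18.0548]
rack end top [62.114  -1.1525] handle far end [45.7894 -1.5763]
```

The rack is aligned with the bay in yaw and to within about 0.2 mm sideways, with 61 mm to go to the stop. I'll advance 28 mm (33 mm short) and lower.

```bash
python3 -m handwheel '[{"x":1,"y":0,"z":0,"wx":0,"wy":0,"wz":0,"jaw":1},{"x":1.3,"y":0,"z":1,"wx":0,"wy":0,"wz":0,"jaw":1},{"x":0.5,"y":0,"z":2,"wx":0,"wy":0,"wz":0,"jaw":1},{"x":0,"y":0,"z":2,"wx":0,"wy":0,"wz":0,"jaw":1},{"x":0,"y":0,"z":2,"wx":0,"wy":0,"wz":0,"jaw":1},{"x":0,"y":0,"z":1.5,"wx":0,"wy":0,"wz":0,"jaw":1},{"x":0,"y":0,"z":1,"wx":0,"wy":0,"wz":0,"jaw":1},{"x":0,"y":0,"z":0.5,"wx":0,"wy":0,"wz":0,"jaw":1},{"x":0,"y":0,"z":0.3,"wx":0,"wy":0,"wz":0,"jaw":1},{"x":0,"y":0,"z":0,"wx":0,"wy":0,"wz":0,"jaw":1},{"x":0,"y":0,"z":0,"wx":0,"wy":0,"wz":0,"jaw":1}]'
python3 -m handwheel '[{"x":0,"y":0,"z":0.2,"wx":0,"wy":0,"wz":0,"jaw":1},{"x":0,"y":0,"z":0.1,"wx":0,"wy":0,"wz":0,"jaw":1},{"x":0,"y":0,"z":0,"wx":0,"wy":0,"wz":0,"jaw":1}]'
```

```text
time: 8.55
tool_pos: [0.5919, -0.1655, 0.1328]
tcp_rot: [[1.0, 0.027, 0.001], [0.027, -1.0, -0.0], [0.001, 0.0, -1.0]]
force: [-0.3, 0.8, -3.5]
width: 0.146
grip_force: 59.3
time: 8.85
tool_pos: [0.5916, -0.1654, 0.1293]
tcp_rot: [[1.0, 0.027, 0.0], [0.027, -1.0, -0.0], [0.0, 0.0, -1.0]]
force: [-1.2, 0.1, -4.1]
width: 0.155
grip_force: 59.4
```

Expected contact is at TCP z ≈ 0.1265.

```bash
python3 -m handwheel '[{"x":0,"y":0,"z":0.1,"wx":0,"wy":0,"wz":0,"jaw":1},{"x":0,"y":0,"z":0.1,"wx":0,"wy":0,"wz":0,"jaw":1},{"x":0,"y":0,"z":0,"wx":0,"wy":0,"wz":0,"jaw":1}]'
python3 -m handwheel '[{"x":0,"y":0,"z":0.1,"wx":0,"wy":0,"wz":0,"jaw":1},{"x":0,"y":0,"z":0,"wx":0,"wy":0,"wz":0,"jaw":1}]'
```

```text
time: 9.15
tool_pos: [0.5915, -0.1653, 0.1271]
tcp_rot: [[1.0, 0.027, -0.0], [0.027, -1.0, 0.0], [-0.0, -0.0, -1.0]]
force: [-0.5, 0.5, -4.2]
width: 0.153
grip_force: 59.4
time: 9.35
tool_pos: [0.5917, -0.1653, 0.1266]
tcp_rot: [[1.0, 0.027, 0.0], [0.027, -1.0, -0.0], [0.0, 0.0, -1.0]]
force: [-1.0, 2.0, -0.3]
width: 0.152
grip_force: 60.1
```

The rack is on the floor, with its weight now carried there. I'll slide in and watch the force.

```bash
python3 -m handwheel '[{"x":0.3,"y":0,"z":0,"wx":0,"wy":0,"wz":0,"jaw":1},{"x":0.5,"y":0,"z":0,"wx":0,"wy":0,"wz":0,"jaw":1},{"x":0.5,"y":0,"z":0,"wx":0,"wy":0,"wz":0,"jaw":1},{"x":0.5,"y":0,"z":0,"wx":0,"wy":0,"wz":0,"jaw":1},{"x":0.4,"y":0,"z":0,"wx":0,"wy":0,"wz":0,"jaw":1},{"x":0.3,"y":0,"z":0,"wx":0,"wy":0,"wz":0,"jaw":1},{"x":0,"y":0,"z":0,"wx":0,"wy":0,"wz":0,"jaw":1}]'
python3 -m handwheel '[{"x":0.2,"y":0,"z":0,"wx":0,"wy":0,"wz":0,"jaw":1},{"x":0.2,"y":0,"z":0,"wx":0,"wy":0,"wz":0,"jaw":1},{"x":0,"y":0,"z":0,"wx":0,"wy":0,"wz":0,"jaw":1}]'
python3 -m handwheel '[{"x":0.2,"y":0,"z":0,"wx":0,"wy":0,"wz":0,"jaw":1},{"x":0.1,"y":0,"z":0,"wx":0,"wy":0,"wz":0,"jaw":1},{"x":0,"y":0,"z":0,"wx":0,"wy":0,"wz":0,"jaw":1}]'
```

```text
time: 10.05
tool_pos: [0.6173, -0.1648, 0.1265]
tcp_rot: [[1.0, 0.027, 0.0], [0.027, -1.0, -0.0], [0.0, 0.0, -1.0]]
force: [-2.2, -0.4, 2.5]
width: 0.156
grip_force: 60.7
time: 10.35
tool_pos: [0.6209, -0.1646, 0.1265]
tcp_rot: [[1.0, 0.027, 0.0], [0.027, -1.0, -0.0], [0.0, 0.0, -1.0]]
force: [-4.7, 0.3, 5.2]
width: 0.152
grip_force: 60.9
time: 10.65
tool_pos: [0.6238, -0.1645, 0.1265]
tcp_rot: [[1.0, 0.027, -0.0], [0.027, -1.0, -0.0], [-0.0, 0.0, -1.0]]
force: [-4.7, 0.6, 5.1]
width: 0.156
grip_force: 61.0
```

```bash
python3 -m handwheel '[{"x":0.1,"y":0,"z":0,"wx":0,"wy":0,"wz":0,"jaw":1},{"x":0,"y":0,"z":0,"wx":0,"wy":0,"wz":0,"jaw":1}]' | grep -E "pos|force"
python3 -m handwheel '[{"x":0.1,"y":0,"z":0,"wx":0,"wy":0,"wz":0,"jaw":1},{"x":0,"y":0,"z":0,"wx":0,"wy":0,"wz":0,"jaw":1}]'| grep -E "pos|force"
python3 - <<'E'
from h import *
s=bot.get_state(); c=bot.camera_model("wrist"); im=bot.grab_frame("wrist")[:,:,::-1]; cv2.imwrite("pics/w4.png",im)
cv2.imwrite("pics/w4c.png",cv2.resize(im[60:200,220:430],None,fx=3,fy=3,interpolation=cv2.INTER_CUBIC))
E
```

```text
tool_pos: [0.6246, -0.1645, 0.1265]
force: [-6.0, 0.1, 5.4]
grip_force: 61.0
tool_pos: [0.6248, -0.1646, 0.1265]
force: [-13.0, -0.6, 10.0]
grip_force: 61.5
```

View pics/w4c.png

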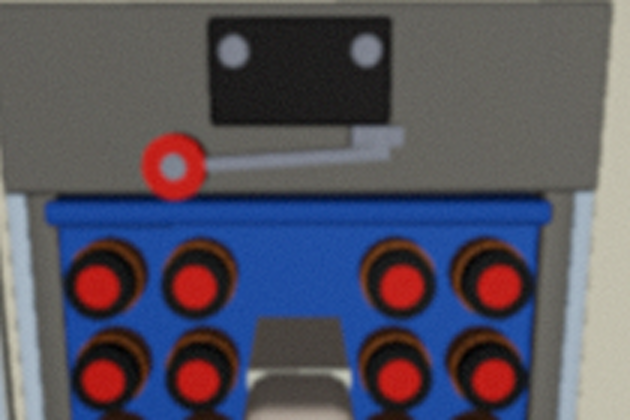

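The crop shows the rack's end wall flush along the stop edge, with the roller pressed in at crop (174,167). The force jumped to 13 N at the expected travel, so the rack is home. I'll give one more light push, release and lift away.

```bash
python3 -m handwheel '[{"x":0.1,"y":0,"z":0,"wx":0,"wy":0,"wz":0,"jaw":1},{"x":0,"y":0,"z":0,"wx":0,"wy":0,"wz":0,"jaw":1}]' | grep -E "pos|force"
python3 -m handwheel '[{"x":0,"y":0,"z":0,"wx":0,"wy":0,"wz":0,"jaw":0.6},{"x":0,"y":0,"z":0,"wx":0,"wy":0,"wz":0,"jaw":0.4},{"x":0,"y":0,"z":0,"wx":0,"wy":0,"wz":0,"jaw":0.3},{"x":0,"y":0,"z":0,"wx":0,"wy":0,"wz":0,"jaw":0.3},{"x":0,"y":0,"z":0,"wx":0,"wy":0,"wz":0,"jaw":0.3}]'
python3 -m handwheel '[{"x":0,"y":0,"z":-0.5,"wx":0,"wy":0,"wz":0,"jaw":0.3},{"x":0,"y":0,"z":-1.5,"wx":0,"wy":0,"wz":0,"jaw":0.3},{"x":0,"y":0,"z":-2.5,"wx":0,"wy":0,"wz":0,"jaw":0.3},{"x":0,"y":0,"z":-3,"wx":0,"wy":0,"wz":0,"jaw":0.3},{"x":0,"y":0,"z":-3,"wx":0,"wy":0,"wz":0,"jaw":0.3},{"x":-3,"y":0,"z":-1,"wx":0,"wy":0,"wz":0,"jaw":0.3},{"x":-3,"y":0,"z":0,"wx":0,"wy":0,"wz":0,"jaw":0.3},{"x":-3,"y":0,"z":0,"wx":0,"wy":0,"wz":0,"jaw":0.3},{"x":-2,"y":0,"z":0,"wx":0,"wy":0,"wz":0,"jaw":0.3},{"x":0,"y":0,"z":0,"wx":0,"wy":0,"wz":0,"jaw":0.3}]'
python3 - <<'E'
from h import *
s=bot.get_state(); im=bot.grab_frame("wrist")[:,:,::-1]; cv2.imwrite("pics/w5.png",im)
E
```

```text
tool_pos: [0.6249, -0.1646, 0.1266]
force: [-18.2, -1.7, 14.6]
grip_force: 62.2
time: 11.8
tool_pos: [0.6267, -0.1644, 0.1262]
tcp_rot: [[1.0, 0.027, 0.0], [0.027, -1.0, 0.0], [0.0, -0.0, -1.0]]
force: [0.1, 1.1, -0.9]
width: 0.7
grip_force: 0.0
time: 12.8
tool_pos: [0.5148, -0.1673, 0.2423]
tcp_rot: [[1.0, 0.027, 0.0], [0.027, -1.0, -0.0], [0.0, 0.0, -1.0]]
force: [0.2, -0.1, -0.2]
width: 0.7
grip_force: 0.0
```

View pics/w5.png

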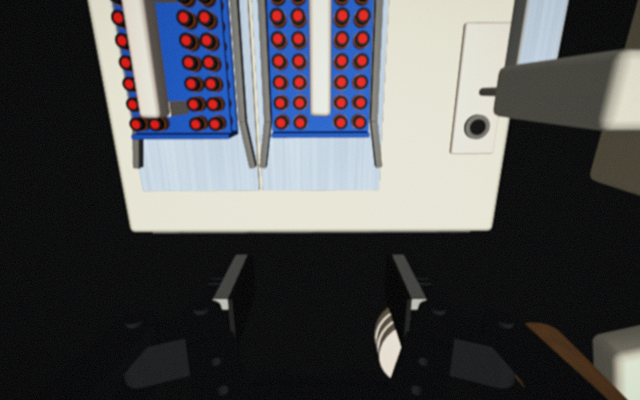

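The view shows the loaded rack upright and square between the guides. Its front edge (v≈134) is level with the home parked rack's (v≈136), and the gripper is clear. I'm handing in.

```bash
python3 -c "
from rig import bot
print(bot.finish_job())"
```

```text
the job is handed in; nothing more can be done
None
```

The vial rack is upright and fully home against the back stop in the empty bay, with the roller lever pressed in; the gripper has let go and is clear, neither of the other racks was touched, and the job is handed in at about 13 s.

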